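# Point out a tripped breaker, reset it and confirm

## Task

One of the three breakers on the panel has tripped: its toggle stands upright, half-way, while the others lean away from you (on). Check before switching: point at its toggle, fingertips a couple of centimetres above it, for two seconds without touching; then, only pushing, move the toggle fully towards the panel's near edge (off, which resets the trip) and fully away (on). Finish pointing at that breaker as before to confirm it, touching nothing, with the other toggles and the tools left alone.

Things in the scene. Friction and masses are not known exactly. Their poses are not given: they have to be found in the camera images.
- panel: control-panel mounting plate lying on the bench, too heavy to shift: bare metal, 184 x 240 x 3 mm on 4 mm rubber feet, a grey slotted duct 46 mm high along each long side, between them a rail with three equal breakers side by side, 45 mm apart, and some terminals. Origin: centre, at bench level; x: across the rail, away from the near edge; y: along the rail, to the left; z up.
- breaker_tripped_front (a point): the tripped breaker: the one of the three (any place) whose toggle stands upright, half-way. Light grey, 45 mm wide (y), 88 mm long (x). Point: middle of its front face, which looks up, 76 mm above the bench; axes as the panel's. The raised face is 46 mm long in x; beyond it the case is 22 mm lower.
- toggle_tripped_tip (a point): middle of the free end of that breaker's black toggle. The toggle is 16 mm wide (y), 8 mm thick (x) with a rounded end, sticks out of the middle of the face, 22 mm high when upright, and turns about an axis along y, 28 mm below its end (6 mm under the face).
- toggle_tripped (a joint): angle of that toggle, rad: 0 = tripped (upright), +0.55 = on (leaning to the panel's +x, its end 15 mm off centre), -0.55 = off (leaning to -x). On and off are its stops. It drags (about 2 N pushed near its end, more lower down) and stays where it is left.
- breaker_on_1_front (a point): front face of a neighbouring breaker that is switched on (toggle leaning away from the near edge); same build, frame and point as breaker_tripped_front.
- toggle_on_1 (a joint): toggle angle of that neighbour, same meaning: starts at +0.55 (on).
- breaker_on_2_front (a point): front face of a neighbouring breaker that is switched on (toggle leaning away from the near edge); same build, frame and point as breaker_tripped_front.
- toggle_on_2 (a joint): toggle angle of that neighbour, same meaning: starts at +0.55 (on).
- screwdriver: loose screwdriver with a yellow handle, 180 mm, 21 mm thick, lying right of the plate; leave it alone.
- cutters: loose side cutters with red handles, 129 x 47 x 12 mm, lying left of the plate; leave them alone.
- tape: loose roll of black tape, 55 mm across, 19 mm high, beyond the plate, below the ring head of the fixed magnifier lamp, which overhangs the bench there from about 0.44 m up (its arm rises left of the plate); leave the roll alone.

How it is judged:
By the outcome, as a careful person would: the job done as asked, in the order asked, and still so for the second after the job is handed in, with the robot touching nothing.
It also fails if it takes over 51 s, if anything falls off the work surface, if the arm or the gripper's body presses on something with over 40 N, if the wrist force passes 120 N, or if a joint passes its speed limit or range.

## Robot

A 6-joint arm with a two-finger parallel gripper is mounted at the origin on a cart in front of the work surface, level with it; the furniture and walls round the work are solid. World frame = base frame: x ahead of the robot, y to its left, z up, the work surface at z = 0. Lengths are in m, angles in rad, forces in N, time in s.
With the tool pointing down it reaches from about 0.35 to 0.975 m from the base axis. Payload 4.9 kg.
Tool frame: the origin (TCP) lies at the very end of the fingers, on their centre line; the grasp point (between the pads) lies 19 mm behind it; z points along the fingers, y is the line along which they close (so a half turn about z gives the same grasp; the last joint's range is limited). The gripper opens to 85 mm and grips with 20 to 120 N. Pads are 22 mm wide; open, the fingers measure 114 mm over their backs; the gripper's body (76 mm by 85 mm) begins 54 mm behind the grasp point. The pads swing forward as they close: fully open they stand 13 mm farther back than shut.
Start: joints at [-1.427, 0.053, 1.613, -0, 1.476, -0.119], TCP at [0.162, -0.604, 0.231] pointing down, gripper open.
Joint ranges: [-3.01, 3.01], [-1.01, 2.22], [0.06, 2.58], [-1.02, 4.17], [0.09, 2.62], [-3.14, 3.14]. Speed limits (rad/s): [2.57, 2.57, 3.14, 3.14, 3.14, 3.14].

## Interface

Orientations are given as a unit quaternion [w, x, y, z].
In Python, from plant import manip gives the robot as it stands.
- The arm moves only by the tool move_arm, never from a script. Its argument "plan" is a list that holds one entry, the list of rows, each a list of 7 numbers: the shift along the tool's x, y, z as a fraction of full scale, then the turn, a rotation vector about the tool's x, y, z as a fraction of full scale, then the closure, from 0 (fully open) to 1 (shut). In form: [[[dx, dy, dz, wx, wy, wz, fingers], ...]]. A call has exactly 10 rows; each row shifts and turns the commanded pose from where the row before left it, along the tool's axes as they then stand; what a row does not reach is not made up. Full scale, the value 1, is 0.12 m for a shift and 0.15 rad for a turn. A row lasts 1/8 s, in which the tool goes at most 62.5 mm and 10.7 degrees, less where a joint would pass 70% of its speed; a pose out of reach is approached as far as the arm can. A call with a number of a shift or a turn outside -1 to 1 is refused whole. A call with a gripper value outside its range is refused whole. The fingers move at their own pace and stop on an object; the grip force is fixed at half the most. Time passes only in rows, so rows that do not move let the fingers close, or fill a call up. It gives the time, the measured TCP pose, the force, the opening and the grip force at its end, in the units of the state.
- manip.state(): the state, without advancing time (a new reading comes with each control period).
- manip.grab_frame(name): name is "scene" or "top"; returns a dict with "pixels" (420x560x3 uint8, blue, green, red), "depth" (420x560 float32, m along the optical axis (not along the pixel's ray), 0 where there is no reading), "vfov" (degrees; the focal length in pixels is half the picture's height over the tangent of half this angle, whatever the lens; pixels are square), "cx", "cy" (the principal point, pixels), "dist_coeffs" ([k1, k2, p1, p2, k3] as OpenCV has them; the pictures are not rectified), "view" (4x4, takes a point from world to camera coordinates). Camera axes: x right, y down, z forward; pixel columns grow to the right and rows downward; lengths in m; the calibration is good to about 2 mm. A picture is of the moment at which its call begins.
- manip.job_done(): hands the job in; it is judged then, once.
The state is a dict: "time": time; "joint_pos": joint angles; "joint_vel": joint speeds; "joint_efforts": joint torques, N m; "tool_pos": TCP position; "tool_rot": TCP orientation; "contact_force": force on the tool from outside, world axes, zero at the start; "ft_torque": the same for the moment, N m; "gripper_width": opening from 0.0 (shut) to 1.0 (fully open); "grasp_force": force on a finger pad.
Only numpy, scipy, OpenCV 4.12 (cv2) and the standard library are available. Lean on these libraries where they do the work, as an engineer would, in place of code of your own. Each camera call takes 0.05 s, during which the arm holds its last target. There are 200 camera calls.

## Working session

There is one attempt and no reset: what is moved stays moved. The work goes in short steps, Python scripts to look and compute and a tool call to move; the robot and the scene stay as the last step left them, time stands still between calls to the robot, and variables do not carry over. Pictures are saved under pics/ and viewed, at most 10 in all, crops included, and the job is handed in when it is done.

Besides the shell and the picture viewer there is one more tool, called after "Request:" by a JSON object that holds its "name" and its "arguments". move_arm: Moves the arm, as the interface text tells. Its arguments: {"type":"object","properties":{"plan":{"type":"array"}},"required":["plan"]}

```bash
mkdir -p pics
cat > h.py <<'E'
import numpy as np, cv2
from plant import manip
def frame(n):
    f=manip.grab_frame(n); d=f; H=420
    fl=H/2/np.tan(np.radians(f["vfov"])/2)
    K=np.array([[fl,0,f["cx"]],[0,fl,f["cy"]],[0,0,1]]); f["K"]=K
    f["D"]=np.array(f["dist_coeffs"],float); f["V"]=np.array(f["view"]); f["px"]=np.array(f["pixels"],np.uint8)
    f["depth"]=np.array(f["depth"]); return f
def cloud(f):
    v,u=np.mgrid[0:420,0:560]
    n=cv2.undistortPoints(np.stack([u,v],-1).reshape(-1,1,2).astype(float),f["K"],f["D"]).reshape(420,560,2)
    z=f["depth"][...,None]; P=np.concatenate([n*z,z],-1)
    R=f["V"][:3,:3];t=f["V"][:3,3]
    return (P-t)@R
def ray(f,uv,z):
    n=cv2.undistortPoints(np.array(uv,float).reshape(-1,1,2),f["K"],f["D"]).reshape(-1,2)
    R=f["V"][:3,:3];t=f["V"][:3,3]; c=-R.T@t
    d=np.c_[n,np.ones(len(n))]@R
    return c+d*((z-c[2])/d[:,2])[:,None]
def proj(f,P):
    R=f["V"][:3,:3]
    return cv2.projectPoints(np.array(P,float).reshape(-1,1,3),cv2.Rodrigues(R)[0],f["V"][:3,3],f["K"],f["D"])[0].reshape(-1,2)
E
python3 - <<'E'
from h import *
for n in("scene","top"):
    f=frame(n); cv2.imwrite(f"pics/{n}0.png",f["px"]); print(n,f["vfov"],np.round(np.linalg.inv(f["V"]),3).tolist(),f["D"])
s=manip.state();print({k:np.round(v,3).tolist() for k,v in s.items()})
E
```

```text
scene 56.015085375358694 [[0.847, -0.415, 0.331, 0.276], [-0.531, -0.65, 0.544, -0.799], [-0.011, -0.636, -0.771, 0.748], [0.0, 0.0, 0.0, 1.0]] [-0.03979827  0.          0.          0.          0.        ]
top 52.418269643005104 [[0.009, -0.986, 0.168, 0.364], [-1.0, -0.01, -0.006, -0.344], [0.008, -0.168, -0.986, 1.022], [0.0, 0.0, 0.0, 1.0]] [-0.08046845  0.          0.          0.          0.        ]
{'time': 0.1, 'joint_pos': [-1.427, 0.053, 1.614, -0.0, 1.476, -0.119], 'joint_vel': [0.0, -0.004, -0.005, 0.001, -0.002, -0.001], 'joint_efforts': [0.001, -39.491, -37.136, -0.0, 0.004, -0.0], 'tool_pos': [0.162, -0.603, 0.23], 'tool_rot': [-0.001, 0.991, 0.131, -0.0], 'contact_force': [0.552, -0.67, 0.179], 'ft_torque': [0.059, -0.032, 0.047], 'grasp_force': 0.0, 'gripper_width': 1.004}
```

View pics/scene0.png

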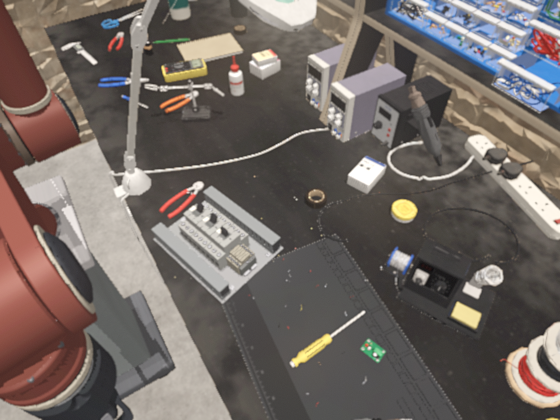

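View pics/top0.png

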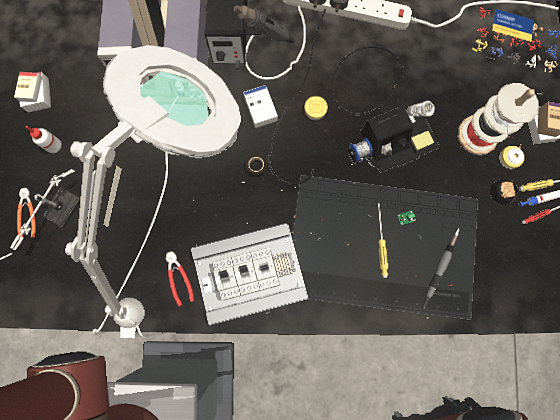

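The top view shows the panel around (250,275), with toggles near (223,275), (243,272) and (265,268). The lamp arm is to its left and the lamp head beyond it at (170,100). Next I'll enlarge the panel and measure it.

Run:
```python
from h import *
ft=frame("top"); fs=frame("scene")
a=cv2.resize(ft["px"][220:330,185:315],None,fx=6,fy=5.4,interpolation=cv2.INTER_CUBIC)
a=cv2.resize(ft["px"][225:325,190:310],None,fx=4,fy=4,interpolation=cv2.INTER_CUBIC)
b=cv2.resize(fs["px"][180:300,150:285],None,fx=4,fy=4,interpolation=cv2.INTER_CUBIC)
cv2.imwrite("pics/t1.png",a); cv2.imwrite("pics/s1.png",b)
for f,n in((ft,'top'),(fs,'scene')):
    C=cloud(f); x,y,z=C[...,0],C[...,1],C[...,2]
    roi=(x>.3)&(x<.75)&(y>-.45)&(y<0.1)
    # heights
    m=roi&(z>.035)&(z<.058); 
    pl=roi&(z>.004)&(z<.11)
    k,lab,st,_=cv2.connectedComponentsWithStats(pl.astype(np.uint8))
    for i in range(1,k):
        if st[i,4]>800:
            P=C[lab==i]; r=cv2.minAreaRect(P[:,:2].astype(np.float32)*1000); print(n,st[i],r)
            h,e=np.histogram(P[:,2],np.arange(0,.115,.004)); print(h)
    face=roi&(abs(z-.076)<.004)
    k,lab,st,_=cv2.connectedComponentsWithStats(face.astype(np.uint8))
    for i in range(1,k):
        if st[i,4]>60: 
            P=C[lab==i]; print('face',st[i],np.median(P[:,2]),cv2.minAreaRect(P[:,:2].astype(np.float32)*1000))
    tip=roi&(z>.086)&(z<.105)
    k,lab,st,_=cv2.connectedComponentsWithStats(tip.astype(np.uint8))
    for i in range(1,k):
        P=C[lab==i]; print('tip',st[i],P.mean(0).round(4),P[:,2].max())
```

```text
top [ 191  224  119   98 7763] ((413.91131591796875, -284.7384948730469), (190.73976135253906, 250.90577697753906), 15.668253898620605)
[   0 1735  581  151   49   24   28   15   60  120  574 1768  521  753
   99    3    2   38  659  434   36   20   25   50   17    1    0    0]
face [ 213  256   64   35 1093] 0.07556030641285098 ((409.0950012207031, -275.9053955078125), (46.3543586730957, 134.89585876464844), 15.456336975097656)
tip [239 265   9   6  38] [ 0.4195 -0.2734  0.0918] 0.0958975888249585
tip [261 265   7   5  27] [ 0.4212 -0.3196  0.0965] 0.10037577073592531
tip [219 270   8   7  36] [ 0.4078 -0.2297  0.0919] 0.09689807061232668
tip [105 305  20  14  78] [0.3212 0.0032 0.0957] 0.1047852916623292
tip [121 307   1   1   1] [ 0.3315 -0.0149  0.1027] 0.10269601262609872
scene [ 154  186  129  118 7757] ((408.6319274902344, -280.6375732421875), (184.82644653320312, 243.69076538085938), 16.15521240234375)
[   0 1274  274  213  203  193  184  204  203  240  542 1863  351  695
   70   55   51   52  571  336   39   37   38   50   18    1    0    0]
face [183 204  57  44 907] 0.07555680264852524 ((407.867919921875, -275.12298583984375), (46.60275650024414, 134.99522399902344), 15.516096115112305)
tip [124 153  12  13  81] [ 0.3185 -0.0082  0.095 ] 0.10457534528222001
tip [196 202   8   8  37] [ 0.4065 -0.2294  0.0915] 0.09585218359113057
tip [210 213   8   8  41] [ 0.4182 -0.2726  0.0911] 0.09523725237380438
tip [220 226   8   9  45] [ 0.4196 -0.3194  0.094 ] 0.10090121446554835
```

View pics/t1.png

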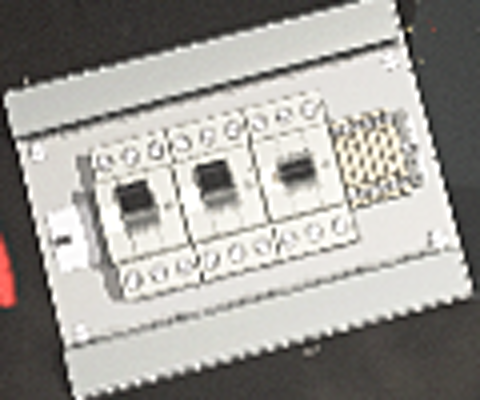

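View pics/s1.png

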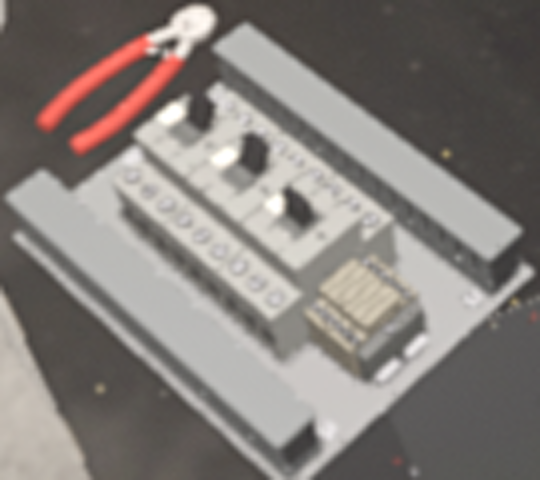

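The tripped breaker is the rightmost one, upright at crop (295,170) and world (0.4205,-0.319), with its tip at about z=0.098. Panel yaw is about 15.5°, and the tool's x axis already sits at about 15°. I'll move over it at height with the fingers shut.

Request:
{"name": "move_arm", "arguments": {"plan": [[[0.26,-0.17,0,0,0,0,1],[0.26,-0.17,0,0,0,0,1],[0.26,-0.17,0,0,0,0,1],[0.26,-0.17,0,0,0,0,1],[0.26,-0.17,0,0,0,0,1],[0.26,-0.17,0,0,0,0,1],[0.26,-0.17,0,0,0,0,1],[0.26,-0.17,0,0,0,0,1],[0.26,-0.17,0,0,0,0,1],[0.1,-0.1,0,0,0,0,1]]]}}

```text
time: 1.45
tool_pos: [0.395, -0.3373, 0.2311]
tool_rot: [-0.0, 0.991, 0.132, -0.0]
contact_force: [-0.2, -0.3, -0.6]
gripper_width: -0.001
grasp_force: 0.0
```

Request:
{"name": "move_arm", "arguments": {"plan": [[[0.12,-0.04,0,0,0,0,1],[0.1,-0.04,0.1,0,0,0,1],[0.02,-0.01,0.15,0,0,0,1],[0,0,0.15,0,0,0,1],[0,0,0.15,0,0,0,1],[0,0,0.1,0,0,0,1],[0,0,0.1,0,0,0,1],[0,0,0,0,0,0,1],[0,0,0,0,0,0,1],[0,0,0,0,0,0,1]]]}}

```text
time: 2.7
tool_pos: [0.4197, -0.321, 0.1422]
tool_rot: [0.001, 0.991, 0.131, 0.0]
contact_force: [-0.0, 0.4, 0.4]
gripper_width: -0.001
grasp_force: 0.0
```

Run:
```python
from h import *
s=manip.state();print(np.round(s["tool_pos"],4),s["time"],np.round(s["contact_force"],1))
ft=frame("top"); fs=frame("scene")
a=cv2.resize(ft["px"][225:325,190:310],None,fx=4,fy=4,interpolation=cv2.INTER_CUBIC)
b=cv2.resize(fs["px"][170:290,155:255],None,fx=4,fy=4,interpolation=cv2.INTER_CUBIC)[:400]
cv2.imwrite("pics/c1.png",np.hstack([a[:,160:],b]))
C=cloud(fs);c=np.array([.4205,-.319]);p=np.array([.9636,.2672]);q=np.array([-.2672,.9636])
z=C[...,2];X=(C[...,:2]-c)@p;Y=(C[...,:2]-c)@q
m=(abs(X)<.03)&(abs(Y)<.03)&(z>.085)&(z<.17)
for lo in np.arange(.085,.17,.005):
    k=m&(z>=lo)&(z<lo+.005); 
    if k.sum()>3: print(round(lo,3),k.sum(),X[k].min().round(4),X[k].max().round(4),Y[k].min().round(4),Y[k].max().round(4))
```

```text
[ 0.4197 -0.321   0.1422] 2.7 [-0.   0.4  0.4]
0.085 9 -0.0045 0.0025 -0.0067 0.0064
0.09 15 -0.0046 0.0025 -0.0072 0.0083
0.095 23 -0.0029 0.0039 -0.0065 0.0094
0.145 15 -0.0133 0.0042 -0.0127 0.0062
0.15 18 -0.0143 0.0035 -0.0147 0.0044
0.155 22 -0.0137 0.0042 -0.0152 0.0045
0.16 18 -0.0136 -0.0001 -0.0148 0.0064
0.165 14 -0.0139 -0.0066 -0.0139 0.0021
```

View pics/c1.png

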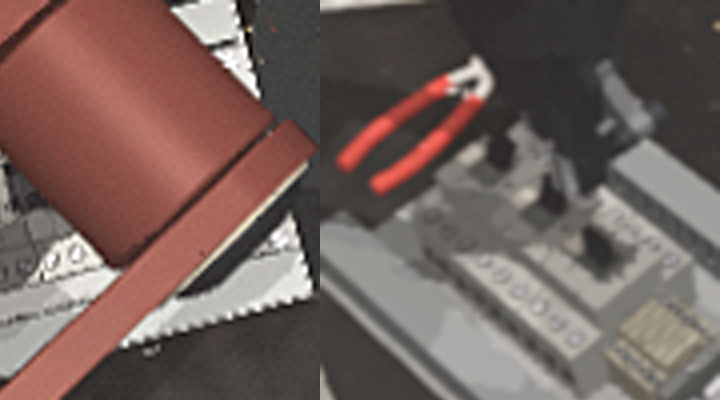

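Left half: the arm hides the panel from above. Right half: the fingers stand over the upright toggle at crop (595,250). I'll descend to about 21 mm above it and hold.

Request:
{"name": "move_arm", "arguments": {"plan": [[[0.01,-0.015,0.1,0,0,0,1],[0,0,0.09,0,0,0,1],[0,0,0,0,0,0,1],[0,0,0,0,0,0,1],[0,0,0,0,0,0,1],[0,0,0,0,0,0,1],[0,0,0,0,0,0,1],[0,0,0,0,0,0,1],[0,0,0,0,0,0,1],[0,0,0,0,0,0,1]]]}}

```text
time: 4.05
tool_pos: [0.42, -0.3186, 0.1185]
tool_rot: [-0.0, 0.991, 0.131, 0.0]
contact_force: [0.0, -0.3, -0.3]
gripper_width: -0.0
grasp_force: 0.0
```

Request:
{"name": "move_arm", "arguments": {"plan": [[[0,0,0,0,0,0,1],[0,0,0,0,0,0,1],[0,0,0,0,0,0,1],[0,0,0,0,0,0,1],[0,0,0,0,0,0,1],[0,0,0,0,0,0,1],[0,0,0,0,0,0,1],[0,0,0,0,0,0,1],[0,0,0,0,0,0,1],[0,0,0,0,0,0,1]]]}}

```text
time: 5.3
tool_pos: [0.42, -0.3186, 0.1185]
tool_rot: [0.0, 0.991, 0.131, 0.0]
contact_force: [0.2, -0.6, -0.5]
gripper_width: -0.005
grasp_force: 0.0
```

Request:
{"name": "move_arm", "arguments": {"plan": [[[0,0,0,0,0,0,1],[0,0,0,0,0,0,1],[0,0,0,0,0,0,1],[0,0,0,0,0,0,1],[0,0,0,0,0,0,1],[0.1,0,0,0,0,0,1],[0.1,0,0,0,0,0,1],[0.03,0,0,0,0,0,1],[0,0,0,0,0,0,1],[0,0,0,0,0,0,1]]]}}

```text
time: 6.55
tool_pos: [0.4465, -0.3114, 0.1184]
tool_rot: [-0.0, 0.991, 0.131, -0.0]
contact_force: [-0.6, -0.0, -0.4]
gripper_width: -0.004
grasp_force: 0.0
```

Request:
{"name": "move_arm", "arguments": {"plan": [[[0,0,0.1,0,0,0,1],[0,0,0.1,0,0,0,1],[0,0,0.07,0,0,0,1],[0,0,0,0,0,0,1],[-0.03,0,0,0,0,0,1],[-0.03,0,0,0,0,0,1],[-0.03,0,0,0,0,0,1],[-0.03,0,0,0,0,0,1],[-0.02,0,0,0,0,0,1],[0,0,0,0,0,0,1]]]}}

```text
time: 7.8
tool_pos: [0.4306, -0.3161, 0.0867]
tool_rot: [0.0, 0.991, 0.131, 0.0]
contact_force: [1.7, 0.8, 3.0]
gripper_width: -0.001
grasp_force: 1.3
```

Request:
{"name": "move_arm", "arguments": {"plan": [[[-0.02,0,0,0,0,0,1],[-0.02,0,0,0,0,0,1],[0,0,0,0,0,0,1],[0,0,0,0,0,0,1],[0,0,0,0,0,0,1],[0,0,0,0,0,0,1],[0,0,0,0,0,0,1],[0,0,0,0,0,0,1],[0,0,0,0,0,0,1],[0,0,0,0,0,0,1]]]}}

```text
time: 9.05
tool_pos: [0.4256, -0.3169, 0.0859]
tool_rot: [-0.0, 0.991, 0.131, -0.0]
contact_force: [0.1, 1.4, 0.2]
gripper_width: 0.001
grasp_force: 0.1
```

Request:
{"name": "move_arm", "arguments": {"plan": [[[-0.015,0,0,0,0,0,1],[-0.015,0,0,0,0,0,1],[0,0,0,0,0,0,1],[0,0,0,0,0,0,1],[0,0,0,0,0,0,1],[0,0,0,0,0,0,1],[0,0,0,0,0,0,1],[0,0,0,0,0,0,1],[0,0,0,0,0,0,1],[0,0,0,0,0,0,1]]]}}

```text
time: 10.3
tool_pos: [0.4247, -0.3173, 0.0866]
tool_rot: [-0.0, 0.991, 0.131, 0.003]
contact_force: [9.3, 3.2, -1.1]
gripper_width: 0.004
grasp_force: 3.7
```

```bash
cat > tip.py <<'E'
from h import *
s=manip.state();print(np.round(s["tool_pos"],4),s["time"],np.round(s["contact_force"],1))
c=np.array([.4205,-.319]);p=np.array([.9636,.2672]);q=np.array([-.2672,.9636])
for n in("scene","top"):
    f=frame(n);C=cloud(f)
    z=C[...,2];X=(C[...,:2]-c)@p;Y=(C[...,:2]-c)@q
    for y0 in(0,.045,.09):
        for lo in(.079,.085,.09,.095):
            k=(abs(X)<.03)&(abs(Y-y0)<.013)&(z>=lo)&(z<lo+.005)&(f["px"].max(-1)<110)
            if k.sum()>2: print(n,y0,lo,k.sum(),X[k].min().round(4),X[k].max().round(4))
    if n=="scene": cv2.imwrite("pics/%d.png"%round(s["time"]*100),cv2.resize(f["px"][170:290,155:255],None,fx=4,fy=4,interpolation=cv2.INTER_CUBIC))
E
python3 tip.py
```

```text
[ 0.4247 -0.3173  0.0866] 10.3 [ 9.3  3.2 -1.1]
scene 0 0.079 9 -0.0116 0.0004
scene 0 0.085 9 -0.0132 -0.0042
scene 0 0.09 36 -0.0167 0.0079
scene 0 0.095 13 -0.0081 0.0079
scene 0.045 0.079 22 -0.0045 0.0073
scene 0.045 0.085 12 0.0028 0.008
scene 0.045 0.09 6 0.0073 0.0102
scene 0.09 0.079 22 -0.0038 0.0103
scene 0.09 0.085 20 0.0035 0.0147
scene 0.09 0.09 20 0.007 0.0164
top 0.09 0.079 19 -0.0177 0.0075
top 0.09 0.085 12 0.0051 0.0098
top 0.09 0.09 24 0.0081 0.0163
top 0.09 0.095 4 0.0115 0.0138
```

A steady 10 N against a drag of about 3 N means the toggle is at its off stop. Next I'll back off, go over the top, and come down on the near side.

Request:
{"name": "move_arm", "arguments": {"plan": [[[0.04,0,0,0,0,0,1],[0.04,0,0,0,0,0,1],[0,0,-0.12,0,0,0,1],[0,0,-0.12,0,0,0,1],[0,0,-0.12,0,0,0,1],[-0.15,0,0,0,0,0,1],[-0.15,0,0,0,0,0,1],[-0.15,0,0,0,0,0,1],[0,0,0,0,0,0,1],[0,0,0,0,0,0,1]]]}}

```text
time: 11.65
tool_pos: [0.3792, -0.3296, 0.1291]
tool_rot: [-0.0, 0.991, 0.131, 0.0]
contact_force: [0.6, -0.2, 0.8]
gripper_width: 0.002
grasp_force: 0.0
```

```bash
python3 tip.py; ls pics
```

```text
[ 0.3792 -0.3296  0.1291] 11.65 [ 0.6 -0.2  0.8]
scene 0 0.079 14 -0.0121 0.0023
scene 0 0.085 8 -0.0155 -0.0049
scene 0 0.09 23 -0.0163 -0.0086
1030.png
1165.png
c1.png
s1.png
scene0.png
t1.png
top0.png
```

The toggle is off, mirroring the neighbours' lean (-16 mm against +16 mm). Now I'll descend and push it away.

Request:
{"name": "move_arm", "arguments": {"plan": [[[0,0,0.12,0,0,0,1],[0,0,0.12,0,0,0,1],[0,0,0.12,0,0,0,1],[0,0,0,0,0,0,1],[0.05,0,0,0,0,0,1],[0.05,0,0,0,0,0,1],[0.05,0,0,0,0,0,1],[0.05,0,0,0,0,0,1],[0.05,0,0,0,0,0,1],[0,0,0,0,0,0,1]]]}}

```text
time: 13.0
tool_pos: [0.4092, -0.3219, 0.0866]
tool_rot: [0.0, 0.991, 0.131, 0.0]
contact_force: [-0.8, 0.9, -0.6]
gripper_width: 0.002
grasp_force: 0.4
```

Request:
{"name": "move_arm", "arguments": {"plan": [[[0.03,0,0,0,0,0,1],[0.02,0,0,0,0,0,1],[0.02,0,0,0,0,0,1],[0,0,0,0,0,0,1],[0,0,0,0,0,0,1],[0,0,0,0,0,0,1],[0,0,0,0,0,0,1],[0,0,0,0,0,0,1],[0,0,0,0,0,0,1],[0,0,0,0,0,0,1]]]}}

```text
time: 14.25
tool_pos: [0.4166, -0.3194, 0.0861]
tool_rot: [-0.0, 0.991, 0.131, 0.0]
contact_force: [-1.1, -0.3, -0.1]
gripper_width: 0.001
grasp_force: 0.0
```

Request:
{"name": "move_arm", "arguments": {"plan": [[[0.015,0,0,0,0,0,1],[0.015,0,0,0,0,0,1],[0,0,0,0,0,0,1],[0,0,0,0,0,0,1],[0,0,0,0,0,0,1],[0,0,0,0,0,0,1],[0,0,0,0,0,0,1],[0,0,0,0,0,0,1],[0,0,0,0,0,0,1],[0,0,0,0,0,0,1]]]}}

```text
time: 15.5
tool_pos: [0.418, -0.319, 0.0857]
tool_rot: [-0.0, 0.991, 0.131, -0.003]
contact_force: [-7.4, -2.2, 2.2]
gripper_width: 0.001
grasp_force: 4.2
```

Pressing at 7.7 N, it's at the on stop. I'll back off, rise, and look.

Request:
{"name": "move_arm", "arguments": {"plan": [[[-0.04,0,0,0,0,0,1],[-0.04,0,0,0,0,0,1],[-0.04,0,-0.05,0,0,0,1],[0,0,-0.1,0,0,0,1],[0,0,-0.11,0,0,0,1],[0,0,-0.1,0,0,0,1],[0,0,0,0,0,0,1],[0,0,0,0,0,0,1],[0,0,0,0,0,0,1],[0,0,0,0,0,0,1]]]}}

```text
time: 16.75
tool_pos: [0.4059, -0.3221, 0.1287]
tool_rot: [-0.0, 0.991, 0.131, -0.0]
contact_force: [-0.9, -0.3, -0.0]
gripper_width: 0.003
grasp_force: 0.0
```

```bash
python3 tip.py
```

```text
[ 0.4059 -0.3221  0.1287] 16.75 [-0.9 -0.3 -0. ]
scene 0 0.079 21 -0.0022 0.011
scene 0 0.085 17 0.0042 0.015
scene 0 0.09 25 0.0073 0.0164
scene 0.09 0.079 20 -0.0038 0.008
scene 0.09 0.085 13 0.0043 0.0084
top 0.09 0.079 19 -0.0039 0.0077
top 0.09 0.085 13 0.0038 0.0144
top 0.09 0.09 23 0.0081 0.0166
top 0.09 0.095 4 0.0135 0.0156
```

The toggle is on, matching the neighbours. Final pointing now.

Request:
{"name": "move_arm", "arguments": {"plan": [[[0.08,0,0,0,0,0,1],[0.08,0,0,0,0,0,1],[0.06,0,0.03,0,0,0,1],[0,0,0.08,0,0,0,1],[0,0,0,0,0,0,1],[0,0,0,0,0,0,1],[0,0,0,0,0,0,1],[0,0,0,0,0,0,1],[0,0,0,0,0,0,1],[0,0,0,0,0,0,1]]]}}

```text
time: 18.1
tool_pos: [0.4316, -0.3156, 0.1162]
tool_rot: [0.0, 0.991, 0.131, 0.0]
contact_force: [-0.5, -0.1, -0.2]
gripper_width: -0.001
grasp_force: 0.0
```

Request:
{"name": "move_arm", "arguments": {"plan": [[[0,0,0,0,0,0,1],[0,0,0,0,0,0,1],[0,0,0,0,0,0,1],[0,0,0,0,0,0,1],[0,0,0,0,0,0,1],[0,0,0,0,0,0,1],[0,0,0,0,0,0,1],[0,0,0,0,0,0,1],[0,0,0,0,0,0,1],[0,0,0,0,0,0,1]]]}}

```text
time: 19.35
tool_pos: [0.4316, -0.3155, 0.1161]
tool_rot: [0.0, 0.991, 0.131, 0.0]
contact_force: [0.5, -0.3, 0.7]
gripper_width: 0.0
grasp_force: 0.0
```

Request:
{"name": "move_arm", "arguments": {"plan": [[[0,0,0,0,0,0,1],[0,0,0,0,0,0,1],[0,0,0,0,0,0,1],[0,0,0,0,0,0,1],[0,0,0,0,0,0,1],[0,0,0,0,0,0,1],[0,0,0,0,0,0,1],[0,0,0,0,0,0,1],[0,0,0,0,0,0,1],[0,0,0,0,0,0,1]]]}}

```text
time: 20.6
tool_pos: [0.4316, -0.3155, 0.1161]
tool_rot: [-0.0, 0.991, 0.131, 0.0]
contact_force: [-0.4, -0.1, -0.8]
gripper_width: -0.001
grasp_force: 0.0
```

```bash
python3 tip.py; ls -t pics|head -1; cp pics/$(ls -t pics|head -1) pics/final.png
```

```text
[ 0.4316 -0.3155  0.1161] 20.6 [-0.4 -0.1 -0.8]
scene 0 0.079 20 -0.0001 0.0104
scene 0 0.085 18 0.004 0.013
scene 0 0.09 26 0.0077 0.0159
scene 0.045 0.079 17 -0.0024 0.0073
scene 0.045 0.085 18 0.0044 0.0152
scene 0.045 0.09 27 0.0073 0.0153
scene 0.09 0.079 21 -0.0041 0.0137
scene 0.09 0.085 17 0.0047 0.0145
scene 0.09 0.09 22 0.0077 0.016
top 0.045 0.079 8 -0.0029 0.0047
top 0.09 0.079 22 -0.014 0.0074
top 0.09 0.085 12 0.0042 0.0115
top 0.09 0.09 27 0.0079 0.0164
top 0.09 0.095 3 0.012 0.0141
2060.png
```

View pics/final.png

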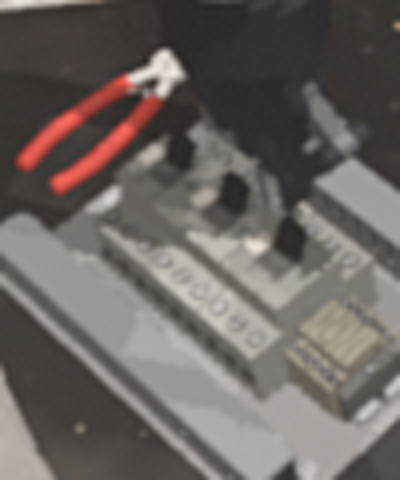

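All three toggles, near (180,150), (233,190) and (292,240), lean away alike. The shut fingers hover above the right-hand one, and the cutters haven't moved.

```bash
python3 -c "
from plant import manip
print(manip.job_done())"
```

```text
the job is handed in; nothing more can be done
None
```

The tripped (right-hand) breaker was pointed at for over two seconds, pushed fully off and then fully on, and pointed at again with nothing touched; the job was handed in at about 21 s, and no verdict came back.

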